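# Fetch the ramekin from behind the jars

### The arm

A 6-joint arm with a two-finger parallel gripper is mounted at the origin on the work surface. World frame = base frame: x ahead of the robot, y to its left, z up, the work surface at z = 0. Lengths are in m, angles in rad, forces in N, time in s.
With the tool pointing down it reaches from about 0.35 to 0.975 m from the base axis. Payload 4.9 kg.
Tool frame: the origin (TCP) lies at the very end of the fingers, on their centre line; the grasp point (between the pads) lies ctrl.grip_point_offset behind it (ctrl.grip_point_offset is the distance from the TCP to the grasp point, in m); z points along the fingers, y is the line along which they close (so a half turn about z gives the same grasp; the last joint's range is limited). The gripper opens to 85 mm and grips with 20 to 120 N. Pads are 22 mm wide; open, the fingers measure 114 mm over their backs; the gripper's body (76 mm by 85 mm) begins 54 mm behind the grasp point. The pads swing forward as they close: fully open they stand 13 mm farther back than shut.
Start: joints at [1.177, 0.053, 1.613, -0, 1.476, -0.119], TCP at [0.17, 0.602, 0.231] pointing down, gripper open.
Joint ranges: [-3.01, 3.01], [-1.01, 2.22], [0.06, 2.58], [-1.02, 4.17], [0.09, 2.62], [-3.14, 3.14]. Speed limits (rad/s): [2.57, 2.57, 3.14, 3.14, 3.14, 3.14].

### API

Orientations are given as a rotation vector (axis times angle).
In Python, from station import ctrl gives the robot as it stands. The module is installed in compiled form; this text tells all that it offers.
- The arm moves only by the tool drive_tool, never from a script. Its argument "steps" is a list of rows, each an object with "translation": the shift along the tool's x, y, z normalised to -1 to 1, where 1 is 4 cm, a list of three; "angular": the turn, a rotation vector about the tool's x, y, z normalised to -1 to 1, where 1 is 8 degrees, a list of three; "gripper": the opening, from 0 (shut) to 1 (fully open). In form: [{"translation": [dx, dy, dz], "angular": [wx, wy, wz], "gripper": gripper}, ...]. A call has 1 to 8 rows; each row shifts and turns the commanded pose from where the row before left it, along the tool's axes as they then stand; what a row does not reach is not made up. A row lasts 1/8 s, in which the tool goes at most 62.5 mm and 10.7 degrees, less where a joint would pass 70% of its speed; a pose out of reach is approached as far as the arm can. A call with a number of a shift or a turn outside -1 to 1 is refused whole. A call with a gripper value outside its range is refused whole. The fingers move at their own pace and stop on an object; "force" is the grip in N (left out, the last holds). Time passes only in rows, so rows that do not move let the fingers close. It gives the time, the measured TCP pose, the force, the opening and the grip force at its end, in the units of the state.
- ctrl.get_obs(): the state, without advancing time (a new reading comes with each control period).
- ctrl.get_image(name): name is "side" or "top"; returns a dict with "color" (384x512x3 uint8, red, green, blue), "depth" (384x512 float32, m along the optical axis (not along the pixel's ray), 0 where there is no reading), "fx", "fy", "cx", "cy" (pixels), "k1" (the pictures are not rectified: a ray, as slopes to the right and down, at radius r is drawn at 1 + k1 r^2 times it, then the intrinsics apply), "R" (3x3) and "t" (3): a world point X has camera coordinates R X + t. Camera axes: x right, y down, z forward; pixel columns grow to the right and rows downward; lengths in m; the calibration is good to about 2 mm. A picture is of the moment at which its call begins.
- ctrl.finish_job(): hands the job in; it is judged then, once.
The state is a dict: "t": time; "q": joint angles; "dq": joint speeds; "effort": joint torques, N m; "tool_pos": TCP position; "tool_rot": TCP orientation; "contact_force": force on the tool from outside, world axes, zero at the start; "wrist_torque": the same for the moment, N m; "opening": finger opening in m; "grip_force": force on a finger pad.
Only numpy, scipy, OpenCV 4.12 (cv2) and the standard library are available. Lean on these libraries where they do the work, as an engineer would, in place of code of your own. Each camera call takes 0.05 s, during which the arm holds its last target. There are 200 camera calls.

### The job

Move the glass jar, the square canister and the pepper mill, which stand in a row at the front of the tray, onto the cutting board so that all three stand upright there, and only then take the round ramekin from behind them and stand it in the middle of the cork trivet. After that put the jar, the canister and the mill each back exactly where it stood in the tray at the start. Leave the square dish, the mug and the food box where they are, and knock nothing over.

Things in the scene. Friction and masses are not known exactly. Their poses are not given: they have to be found in the camera images.
- tray: Dark wooden tray, fixed, 180 (x) by 220 (y) mm, rim 20 mm high, 6 mm thick, floor 6 mm above the counter. Origin: centre of underside; x away from the robot (small yaw). Three tall things stand in any order in a row along its front (low-x) side, about 64 mm apart in y; about 69 mm behind the row two low dishes stand side by side, either way round, about 80 mm apart.
- board: Light wooden cutting board, fixed, 230 (x) by 150 (y) by 15 mm thick, lying on the counter to the left or right of the tray. Origin: centre of its underside; long side along its x (small yaw); top at z = 0.015. Big enough for the three tall things in a row along x, 70 mm apart.
- trivet: Round cork trivet, fixed, 120 mm across, 8 mm thick, on the other side of the tray. Origin: centre of its underside; top at z = 0.008.
- glass_jar: Round amber glass jar with steel lid, closed, rigid: 48 mm diameter up to 104 mm, lid 46 mm diameter up to 122 mm. Loose, 0.18 to 0.35 kg. Origin: centre of its underside, z up. Can be gripped 90 mm above its foot.
- canister: Square white ceramic canister with wooden lid, closed, rigid: 46 by 46 mm up to 106 mm, lid 42 by 42 mm up to 116 mm, small knob to 124 mm. Loose, 0.2 to 0.4 kg. Origin: centre of its underside, z up, x and y across its flat sides. Starts nearly square to the tray.
- mill: Wooden pepper mill, round: foot 48 mm diameter, waist 36 mm at 35 to 50 mm height, straight head 44 mm diameter from 66 to 112 mm height, steel button on top to 130 mm. Loose, 0.15 to 0.31 kg. Origin: centre of its underside, z up. Can be gripped 90 mm above its foot.
- ramekin: Round white ceramic ramekin, open, empty, 64 mm across the rim (slightly less at the foot), 42 mm high, wall 4 mm. Loose, 0.1 to 0.21 kg. Origin: centre of underside, z up. The tall things in front and the dish beside it leave no room for fingers; once the row is cleared it can be gripped across its outside, one finger in front and one behind (over 25 mm clear to the tray's rear rim).
- square_dish: Square white ceramic dish, open and empty, 60 by 60 mm, 42 mm high, standing beside the ramekin. Stays where it is. Origin: centre of its underside.
- mug: Blue ceramic mug, 76 mm diameter, 90 mm high, handle at its +y, standing beyond the board or the trivet. Stays where it is. Origin: centre of its underside.
- food_box: Glass food box with blue lid, closed, 86 (x) by 116 (y) mm, 58 mm high, standing beyond the board or the trivet. Stays where it is. Origin: centre of its underside.
Not all that is in view belongs to the job. What is shaped like the canister but black, red or turquoise is not meant.

How it is judged:
On the way, in this order (a step that is already met when the one before it is completed fails the run):
1. the jar, the canister and the mill all stand upright on the cutting board, the ramekin still in its place in the tray (x of glass_jar in the frame of board between -0.11 and 0.11 m and y of glass_jar in the frame of board between -0.07 and 0.07 m and z of glass_jar in the frame of board between 0.01 and 0.02 m and angle between each of glass_jar, canister, mill's own z axis and vertical below 0.1 rad and linear speed of each of glass_jar, canister, mill below 0.03 m/s and x of canister in the frame of board between -0.11 and 0.11 m and y of canister in the frame of board between -0.07 and 0.07 m and z of canister in the frame of board between 0.01 and 0.02 m and x of mill in the frame of board between -0.11 and 0.11 m and y of mill in the frame of board between -0.07 and 0.07 m and z of mill in the frame of board between 0.01 and 0.02 m and distance of ramekin from where it was at the start of the episode below 0.03 m), for 0.2 s.
2. the ramekin stands in the middle of the trivet while the three tall things are still on the board (horizontal distance between ramekin and trivet below 0.015 m and z of ramekin in the frame of trivet between 0.003 and 0.013 m and angle between each of ramekin, glass_jar, canister, mill's own z axis and vertical below 0.1 rad and linear speed of each of ramekin, glass_jar, canister, mill below 0.03 m/s and x of glass_jar in the frame of board between -0.11 and 0.11 m and y of glass_jar in the frame of board between -0.07 and 0.07 m and z of glass_jar in the frame of board between 0.01 and 0.02 m and x of canister in the frame of board between -0.11 and 0.11 m and y of canister in the frame of board between -0.07 and 0.07 m and z of canister in the frame of board between 0.01 and 0.02 m and x of mill in the frame of board between -0.11 and 0.11 m and y of mill in the frame of board between -0.07 and 0.07 m and z of mill in the frame of board between 0.01 and 0.02 m), for 0.2 s.
At the end, for the whole second after the job is handed in: Ramekin upright on the trivet, centres within 15 mm; jar, canister and mill each upright within 15 mm of where they started in the tray (yaw free); square dish within 15 mm, mug and food box within 20 mm of where they were; all at rest (horizontal distance between ramekin and trivet below 0.015 m and z of ramekin in the frame of trivet between 0.003 and 0.013 m and angle between each of ramekin, glass_jar, canister, mill's own z axis and vertical below 0.1 rad and linear speed of each of ramekin, glass_jar, canister, mill below 0.03 m/s and distance of each of glass_jar, canister, mill, square_dish from where it was at the start of the episode below 0.015 m and distance of each of mug, food_box from where it was at the start of the episode below 0.02 m); the robot touches nothing.
It fails at once if the square dish is shifted by more than 15 mm (distance of square_dish from where it was at the start of the episode above 0.015 m).
It fails at once if the mug or the food box is shifted by more than 20 mm (distance of any of mug, food_box from where it was at the start of the episode above 0.02 m).
It fails at once if the jar, the canister, the mill or the ramekin is tipped by more than 40 degrees (angle between any of glass_jar, canister, mill, ramekin's own z axis and vertical above 0.7 rad).
It also fails if it takes over 144 s, if anything falls off the work surface, if the arm or the gripper's body presses on something with over 40 N, if the wrist force passes 120 N, or if a joint passes its speed limit or range.

## Working session

There is one attempt and no reset: what is moved stays moved. The work goes in short steps, Python scripts to look and compute and a tool call to move; the robot and the scene stay as the last step left them, time stands still between calls to the robot, and variables do not carry over. Pictures are saved under pics/ and viewed, at most 14 in all, crops included, and the job is handed in when it is done.

Besides the shell and the picture viewer there is one more tool, called after "Request:" by a JSON object that holds its "api" and its "payload", one argument or row to a line. drive_tool: Moves the arm, as the interface text tells. Its arguments: {"type":"object","properties":{"steps":{"type":"array"},"force":{"type":"number"}},"required":["steps"]}

```bash
mkdir -p pics
cat > h.py <<'E'
import numpy as np, cv2
from station import ctrl
def grab(n):
    im=ctrl.get_image(n); np.savez(n+'.npz',**im); return im
def cloud(im):
    h,w=im['depth'].shape
    u,v=np.meshgrid(np.arange(w),np.arange(h))
    K=np.array([[im['fx'],0,im['cx']],[0,im['fy'],im['cy']],[0,0,1.]])
    x=(u-im['cx'])/im['fx'];y=(v-im['cy'])/im['fy']
    a,b=x.copy(),y.copy()
    for _ in range(10):
        s=1+im['k1']*(a*a+b*b);a,b=x/s,y/s
    d=im['depth'].astype(float)
    return (np.stack([a*d,b*d,d],-1)-im['t'])@im['R']   # R^T (c-t)
def proj(im,X):
    c=np.asarray(X)@im['R'].T+im['t'];a=c[...,0]/c[...,2];b=c[...,1]/c[...,2];s=1+im['k1']*(a*a+b*b)
    return np.stack([im['fx']*a*s+im['cx'],im['fy']*b*s+im['cy']],-1)
E
python3 - <<'E'
from h import *
for n in('top','side'):
    im=grab(n); cv2.imwrite(f'pics/{n}0.png',cv2.resize(im['color'][...,::-1],(800,600),interpolation=cv2.INTER_CUBIC))
    print(n,im['fx'],im['cx'],im['cy'],im['k1'],-im['R'].T@im['t'],im['R'].round(3).tolist())
o=ctrl.get_obs();print({k:np.round(v,3) for k,v in o.items()},ctrl.grip_point_offset)
E
```

```text
top 433.68186836199334 264.98197832136435 192.18451168945813 -0.08254305261721669 [4.91701688e-01 4.78313310e-04 1.14688461e+00] [[0.003, -1.0, 0.015], [-0.997, -0.004, -0.082], [0.082, -0.014, -0.997]]
side 408.97589864049314 250.14568016554628 194.36404132161675 -0.07895341868857796 [ 0.00944109 -0.70036661  0.63909163] [[0.78, -0.626, 0.008], [-0.346, -0.442, -0.827], [0.521, 0.643, -0.562]]
{'t': np.float64(0.1), 'q': array([ 1.177,  0.053,  1.614, -0.   ,  1.476, -0.119]), 'dq': array([ 0.001,  0.   , -0.003,  0.001, -0.001,  0.002]), 'effort': array([ 1.0000e-03, -3.9490e+01, -3.7136e+01, -0.0000e+00,  4.0000e-03,
       -0.0000e+00]), 'tool_pos': array([0.169, 0.601, 0.23 ]), 'tool_rot': array([-4.300e-01, -3.112e+00,  3.000e-03]), 'contact_force': array([-0.22 , -0.455,  0.737]), 'wrist_torque': array([ 0.003, -0.012,  0.025]), 'grip_force': np.float64(0.0), 'opening': np.float64(0.085)} 0.0187
```

View pics/top0.png

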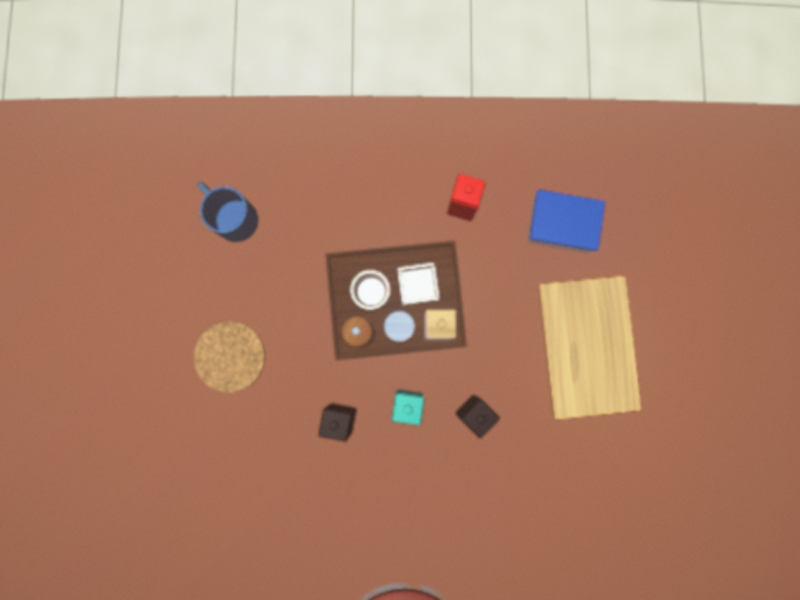

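View pics/side0.png

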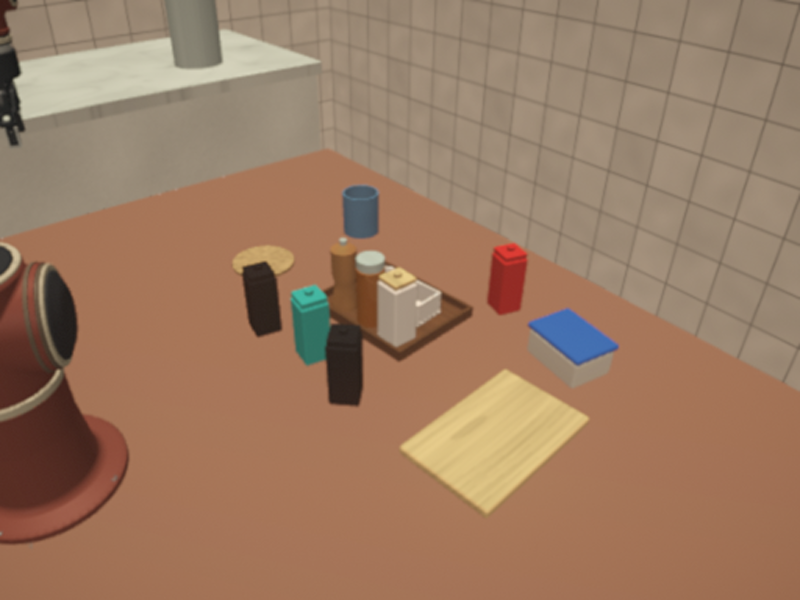

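Top view (800×600 px): mill (357,331), jar (399,326), canister (441,324), ramekin (370,290), square dish (418,284), trivet (229,356), board centre about (590,347). The mug is at (225,212) and the food box at (568,220). The black, turquoise and red blocks are decoys.

Next I fit positions using the depth cloud.

```bash
cat > m.py <<'E'
from h import *
def seed(im,P,uv,zlo,zhi,r):
    """points near the pixel seed (800x600 coords) between heights"""
    u,v=int(uv[0]*.64),int(uv[1]*.64)
    m=np.zeros(P.shape[:2],bool);m[max(0,v-r):v+r,max(0,u-r):u+r]=1
    m&=(P[...,2]>zlo)&(P[...,2]<zhi)&(im['depth']>0)
    return P[m]
def rect(p):
    q=(p[:,:2]*1000).astype(np.float32);c,s,a=cv2.minAreaRect(q);return np.round(c,1),np.round(s,1),round(a,1),len(p),np.round(np.median(p[:,2])*1000,1)
E
python3 - <<'E'
from m import *
for n,S in (('top',dict(mill=(357,331,.105,.15,14),jar=(399,326,.115,.15,14),can=(441,324,.11,.15,16),ram=(370,290,.038,.056,18),dish=(418,284,.038,.056,18),trivet=(229,356,.005,.02,30),board=(590,347,.0105,.02,60),tray=(395,300,.012,.03,56),turq=(408,408,.1,.15,16),blk=(478,417,.1,.15,20),blk2=(337,422,.1,.15,20))),):
    im=dict(np.load(n+'.npz'));P=cloud(im)
    for k,(u,v,a,b,r) in S.items():
        p=seed(im,P,(u,v),a,b,r);print(k,*rect(p)) if len(p)>5 else print(k,len(p),P[int(v*.64),int(u*.64)])
im=dict(np.load('top.npz'))
# back-project picked pixels on height planes
def bp(uv,z):
    x,y=(uv[0]*.64-.18-im['cx'])/im['fx'],(uv[1]*.64-.18-im['cy'])/im['fy'];a,b=x,y
    for _ in range(10): s=1+im['k1']*(a*a+b*b);a,b=x/s,y/s
    d=im['R'].T@np.array([a,b,1]);c=-im['R'].T@im['t'];return (c+d*(z-c[2])/d[2]).round(4)
for k,uv,z in (('mill',(356,330.5),.136),('jar',(399,326),.128),('can',(441,323),.122),('ram',(370,290),.048),('dish',(418,284),.048),('triv',(229,356),.008),('b1',(540,285),.015),('b2',(626,277),.015),('b3',(640,410),.015),('b4',(555,418),.015),('t1',(327,254),.026),('t2',(455,242),.026),('t3',(466,346),.026),('t4',(337,358),.026)):print(k,bp(uv,z))
c=im['color'][140:240,200:310,::-1];cv2.imwrite('pics/crop.png',cv2.resize(c,(770,700))[:600])
E
```

```text
mill [529.2  73.1] [42.8 38.2] 0.8 256 122.4
jar [536.6   9.5] [44.5 43.9] 16.1 293 127.3
can [541.7 -52.6] [43.3 42.7] 0.4 328 121.7
ram [600.6  57.2] [60.1 59.4] 45.2 147 46.7
dish [610.5 -20.1] [60.2 59.6] 8.2 153 46.9
trivet [494.6 298.6] [156.3 155.3] 1.6 1465 8.3
board [ 508.  -311.7] [229.3 151. ] 6.2 4630 14.5
tray [611.5   3. ] [228.9 249.1] 6.2 1015 19.0
turq [412.4  -5. ] [43.4 43.6] 81.3 330 115.3
blk [ 399.4 -115. ] [46.6 44. ] 45.2 352 115.7
blk2 [389.1 105.6] [46.1 46.4] 80.4 372 115.6
mill [0.53   0.0727 0.136 ]
jar [0.5373 0.0087 0.128 ]
can [ 0.5423 -0.0549  0.122 ]
ram [0.5994 0.0568 0.048 ]
dish [ 0.6095 -0.0214  0.048 ]
triv [0.491  0.2951 0.008 ]
b1 [ 0.6123 -0.2281  0.015 ]
b2 [ 0.6268 -0.3763  0.015 ]
b3 [ 0.4019 -0.3959  0.015 ]
b4 [ 0.3895 -0.2511  0.015 ]
t1 [0.6616 0.1302 0.026 ]
t2 [ 0.6829 -0.0836  0.026 ]
t3 [ 0.5091 -0.1014  0.026 ]
t4 [0.4887 0.1115 0.026 ]
```

View pics/crop.png

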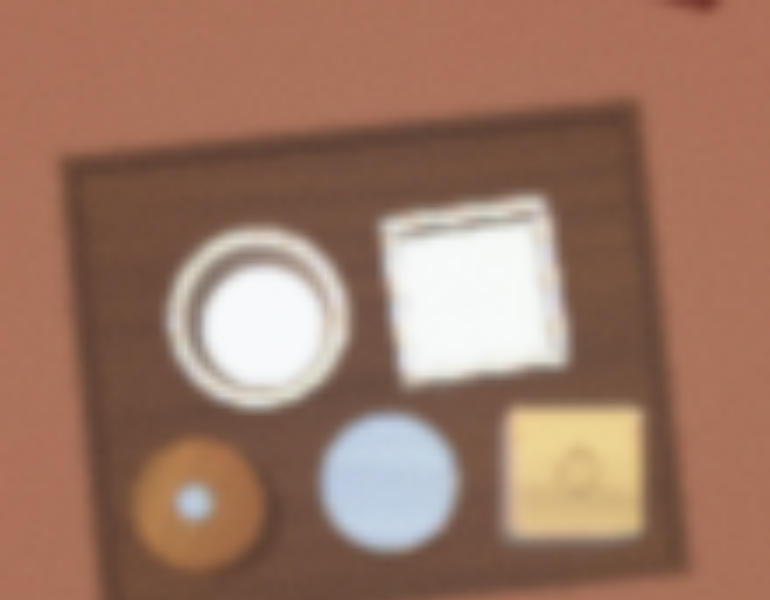

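Crop: mill centre (198,503), jar (390,480), canister (576,472), ramekin (258,318), dish (474,290). The fits agree with the given spacings (row 64 mm, dishes 79 mm) and the heights. The tray is yawed about 5.8° and the board about 6°.

The row gets gripped front-back, with tool y along world x. First I rotate.

Request:
{"api": "drive_tool", "payload": {
  "steps": [
    {"translation": [0,0,0],"angular": [0,0,1],"gripper": 1},
    {"translation": [0,0,0],"angular": [0,0,1],"gripper": 1},
    {"translation": [0,0,0],"angular": [0,0,1],"gripper": 1},
    {"translation": [0,0,0],"angular": [0,0,1],"gripper": 1},
    {"translation": [0,0,0],"angular": [0,0,1],"gripper": 1},
    {"translation": [0,0,0],"angular": [0,0,1],"gripper": 1},
    {"translation": [0,0,0],"angular": [0,0,1],"gripper": 1},
    {"translation": [0,0,0],"angular": [0,0,1],"gripper": 1}
  ],
  "force": 40
}}

```text
t: 1.1
tool_pos: [0.1694, 0.6012, 0.2305]
tool_rot: [2.019, 2.406, -0.002]
contact_force: [-0.0, -0.4, 0.2]
opening: 0.0855
grip_force: 0.0
```

Request:
{"api": "drive_tool", "payload": {
  "steps": [
    {"translation": [0,0,0],"angular": [0,0,1],"gripper": 1},
    {"translation": [0,0,0],"angular": [0,0,0],"gripper": 1}
  ]
}}

```text
t: 1.35
tool_pos: [0.1694, 0.6012, 0.2307]
tool_rot: [2.175, 2.266, -0.002]
contact_force: [-0.7, -0.7, 0.3]
opening: 0.0855
grip_force: 0.0
```

```bash
cat > go.py <<'E'
import sys
from h import *
from scipy.spatial.transform import Rotation as Ro
def show(*t):
    o=ctrl.get_obs();R=Ro.from_rotvec(o['tool_rot']).as_matrix();p=o['tool_pos']
    print('t',round(float(o['t']),2),'pos',p.round(4),'az',np.degrees(np.arctan2(R[1,1],R[0,1])).round(2),'tilt',R[:2,2].round(3),'open',round(float(o['opening']),4),'q',o['q'].round(2))
    for q in t:
        q=np.array(q);print(q,'->',((R.T@(q-p))/.04).round(3));p=q
if __name__=='__main__': show(*[[float(v) for v in a.split(',')] for a in sys.argv[1:]])
E
python3 go.py .542,-.0535,.2 .542,-.0535,.0773
python3 - <<'E'
from h import *
im=dict(np.load('top.npz'));P=cloud(im)
c=im['color'].astype(int);sub=(slice(195,262),slice(115,180))
z=P[...,2];m=np.zeros(z.shape,bool);m[sub]=1
d=c[...,1]-.55*c[...,0]
m&=(c[...,1]>c[...,0]*.72)&(P[...,2]<.02)
ys,xs=np.nonzero(m);print(m.sum(),c[228,147],c[228,110])
k,l,s,ce=cv2.connectedComponentsWithStats(m.astype(np.uint8));i=1+s[1:,4].argmax();print(s[i],ce[i])
p=P[l==i];print(p.mean(0),p.min(0),p.max(0))
E
```

```text
t 1.35 pos [0.1694 0.6012 0.2307] az 2.35 tilt [-0.    -0.001] open 0.0855 q [1.18 0.05 1.61 0.   1.48 1.14]
[ 0.542  -0.0535  0.2   ] -> [-16.736   8.636   0.779]
[ 0.542  -0.0535  0.0773] -> [3.000e-03 2.000e-03 3.067e+00]
1632 [197 156 104] [170 112  87]
[ 124  206   46   45 1632] [146.18259804 227.97426471]
[0.49024933 0.29571564 0.00778814] [ 0.43192253  0.23581604 -0.00465874] [0.54861059 0.35787352 0.01555801]
```

Request:
{"api": "drive_tool", "payload": {
  "steps": [
    {"translation": [-1,0.5,0],"angular": [0,0,0],"gripper": 1},
    {"translation": [-1,0.5,0],"angular": [0,0,0],"gripper": 1},
    {"translation": [-1,0.5,0],"angular": [0,0,0],"gripper": 1},
    {"translation": [-1,0.5,0],"angular": [0,0,0],"gripper": 1},
    {"translation": [-1,0.5,0],"angular": [0,0,0],"gripper": 1},
    {"translation": [-1,0.5,0],"angular": [0,0,0],"gripper": 1},
    {"translation": [-1,0.5,0],"angular": [0,0,0],"gripper": 1},
    {"translation": [-1,0.5,0],"angular": [0,0,0],"gripper": 1}
  ]
}}

```text
t: 2.35
tool_pos: [0.3424, 0.2867, 0.2312]
tool_rot: [2.174, 2.268, 0.0]
contact_force: [0.5, 0.8, 0.3]
opening: 0.0855
grip_force: 0.0
```

Request:
{"api": "drive_tool", "payload": {
  "steps": [
    {"translation": [-1,0.5,0],"angular": [0,0,0],"gripper": 1},
    {"translation": [-1,0.5,0],"angular": [0,0,0],"gripper": 1},
    {"translation": [-1,0.5,0],"angular": [0,0,0],"gripper": 1},
    {"translation": [-1,0.5,0],"angular": [0,0,0],"gripper": 1},
    {"translation": [-1,0.5,0],"angular": [0,0,0],"gripper": 1},
    {"translation": [-1,0.5,0],"angular": [0,0,0],"gripper": 1},
    {"translation": [-1,0.5,0],"angular": [0,0,0],"gripper": 1},
    {"translation": [-1,0.5,0],"angular": [0,0,0],"gripper": 1}
  ]
}}

```text
t: 3.35
tool_pos: [0.515, -0.0268, 0.2312]
tool_rot: [-2.175, -2.267, -0.0]
contact_force: [-0.4, 0.7, 0.9]
opening: 0.0855
grip_force: 0.0
```

Request:
{"api": "drive_tool", "payload": {
  "steps": [
    {"translation": [-0.74,0.64,0.78],"angular": [0,0,0],"gripper": 1},
    {"translation": [0,0,0],"angular": [0,0,0],"gripper": 1},
    {"translation": [0,0,0],"angular": [0,0,0],"gripper": 1}
  ]
}}

```text
t: 3.72
tool_pos: [0.541, -0.0537, 0.2]
tool_rot: [-2.175, -2.265, 0.0]
contact_force: [0.3, 0.6, 0.2]
opening: 0.0855
grip_force: 0.0
```

```bash
python3 go.py .542,-.0535,.0773
python3 - <<'E'
from h import *
im=grab('side');c=im['color'][100:260,180:380,::-1];cv2.imwrite('pics/s1.png',cv2.resize(c,(750,600)))
E
```

```text
t 3.73 pos [ 0.541  -0.0537  0.2   ] az 2.32 tilt [-0.001  0.   ] open 0.0855 q [-0.24 -0.12  1.83  0.    1.43 -0.28]
[ 0.542  -0.0535  0.0773] -> [3.000e-03 2.700e-02 3.068e+00]
```

View pics/s1.png

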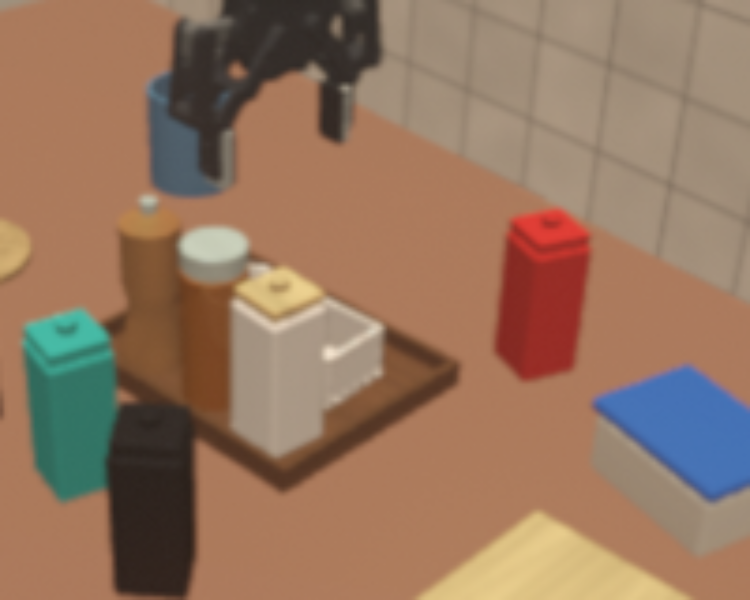

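The open fingers straddle the canister front to back, at (218,180) and (337,140). I descend and grip.

Request:
{"api": "drive_tool", "payload": {
  "steps": [
    {"translation": [0,0.03,1],"angular": [0,0,0],"gripper": 1},
    {"translation": [0,0,1],"angular": [0,0,0],"gripper": 1},
    {"translation": [0,0,0.6],"angular": [0,0,0],"gripper": 1},
    {"translation": [0,0,0.47],"angular": [0,0,0],"gripper": 1},
    {"translation": [0,0,0],"angular": [0,0,0],"gripper": 0.7},
    {"translation": [0,0,0],"angular": [0,0,0],"gripper": 0.4},
    {"translation": [0,0,0],"angular": [0,0,0],"gripper": 0.2},
    {"translation": [0,0,0],"angular": [0,0,0],"gripper": 0.2}
  ],
  "force": 40
}}

```text
t: 4.78
tool_pos: [0.5436, -0.0541, 0.0792]
tool_rot: [2.176, 2.263, 0.002]
contact_force: [-2.3, 0.5, 6.4]
opening: 0.0457
grip_force: 41.8
```

Request:
{"api": "drive_tool", "payload": {
  "steps": [
    {"translation": [0,0,0],"angular": [0,0,0],"gripper": 0.2},
    {"translation": [0,0,0],"angular": [0,0,0],"gripper": 0.2}
  ]
}}

```text
t: 5.03
tool_pos: [0.5436, -0.0541, 0.0793]
tool_rot: [2.176, 2.263, 0.002]
contact_force: [-2.8, 1.2, 6.2]
opening: 0.0458
grip_force: 41.8
```

```bash
python3 go.py .542,-.0535,.160 .582,-.3445,.160 .582,-.3445,.088
```

```text
t 5.03 pos [ 0.5436 -0.0541  0.0793] az 2.26 tilt [ 0.002 -0.   ] open 0.0458 q [-0.24  0.01  1.92  0.    1.21 -0.28]
[ 0.542  -0.0535  0.16  ] -> [ 0.016 -0.034 -2.019]
[ 0.582  -0.3445  0.16  ] -> [-7.309e+00  7.130e-01  6.000e-03]
[ 0.582  -0.3445  0.088 ] -> [ 1.0e-03 -4.0e-03  1.8e+00]
```

Request:
{"api": "drive_tool", "payload": {
  "steps": [
    {"translation": [0,0,-0.4],"angular": [0,0,0],"gripper": 0.2},
    {"translation": [0,0,-0.8],"angular": [0,0,0],"gripper": 0.2},
    {"translation": [0,0,-0.87],"angular": [0,0,0],"gripper": 0.2},
    {"translation": [-0.5,0.05,0],"angular": [0,0,0],"gripper": 0.2},
    {"translation": [-0.8,0.09,0],"angular": [0,0,0],"gripper": 0.2},
    {"translation": [-1,0.09,0],"angular": [0,0,0],"gripper": 0.2},
    {"translation": [-1,0.09,0],"angular": [0,0,0],"gripper": 0.2},
    {"translation": [-1,0.09,0],"angular": [0,0,0],"gripper": 0.2}
  ]
}}

```text
t: 6.02
tool_pos: [0.5644, -0.2269, 0.1579]
tool_rot: [-2.176, -2.262, 0.002]
contact_force: [1.4, -0.0, -3.7]
opening: 0.0456
grip_force: 41.8
```

Request:
{"api": "drive_tool", "payload": {
  "steps": [
    {"translation": [-1,0.1,0],"angular": [0,0,0],"gripper": 0.2},
    {"translation": [-0.9,0.1,0],"angular": [0,0,0],"gripper": 0.2},
    {"translation": [-0.7,0.06,0],"angular": [0,0,0],"gripper": 0.2},
    {"translation": [-0.41,0.04,0],"angular": [0,0,0],"gripper": 0.2},
    {"translation": [0,0,0],"angular": [0,0,0],"gripper": 0.2},
    {"translation": [0,0,0.8],"angular": [0,0,0],"gripper": 0.2},
    {"translation": [0,0,0.6],"angular": [0,0,0],"gripper": 0.2},
    {"translation": [0,0,0],"angular": [0,0,0],"gripper": 0.2}
  ]
}}

```text
t: 7.02
tool_pos: [0.5804, -0.3424, 0.1006]
tool_rot: [-2.171, -2.261, 0.001]
contact_force: [0.2, -0.2, -4.5]
opening: 0.0454
grip_force: 41.8
```

```bash
python3 go.py .582,-.3445,.0875
```

```text
t 7.03 pos [ 0.5804 -0.3424  0.1006] az 2.32 tilt [-0.005  0.004] open 0.0454 q [-0.64  0.27  1.59  0.    1.28 -0.68]
[ 0.582  -0.3445  0.0875] -> [-0.056  0.039  0.327]
```

Request:
{"api": "drive_tool", "payload": {
  "steps": [
    {"translation": [0,0,0.2],"angular": [0,0,0],"gripper": 0.2},
    {"translation": [0,0,0.2],"angular": [0,0,0],"gripper": 0.2},
    {"translation": [0,0,0],"angular": [0,0,0],"gripper": 0.2}
  ]
}}

```text
t: 7.4
tool_pos: [0.5827, -0.3451, 0.0886]
tool_rot: [2.177, 2.264, 0.0]
contact_force: [0.5, -0.3, -3.7]
opening: 0.0454
grip_force: 41.8
```

Request:
{"api": "drive_tool", "payload": {
  "steps": [
    {"translation": [0,0,0],"angular": [0,0,0],"gripper": 0.65},
    {"translation": [0,0,0],"angular": [0,0,0],"gripper": 1},
    {"translation": [0,0,0],"angular": [0,0,0],"gripper": 1},
    {"translation": [0,0,0],"angular": [0,0,0],"gripper": 1},
    {"translation": [0,0,-1],"angular": [0,0,0],"gripper": 1},
    {"translation": [0,0,-1],"angular": [0,0,0],"gripper": 1},
    {"translation": [0,0,-0.8],"angular": [0,0,0],"gripper": 1}
  ]
}}

```text
t: 8.28
tool_pos: [0.5826, -0.3452, 0.2022]
tool_rot: [2.176, 2.263, 0.0]
contact_force: [-1.1, -0.0, -0.2]
opening: 0.0857
grip_force: 0.0
```

```bash
python3 go.py .537,.009,.2 .537,.009,.0773
```

```text
t 8.28 pos [ 0.5826 -0.3452  0.2022] az 2.25 tilt [ 0.001 -0.001] open 0.0857 q [-0.64  0.19  1.51  0.    1.44 -0.68]
[0.537 0.009 0.2  ] -> [ 8.894 -0.792  0.045]
[0.537  0.009  0.0773] -> [ 3.000e-03 -4.000e-03  3.067e+00]
```

Request:
{"api": "drive_tool", "payload": {
  "steps": [
    {"translation": [1,-0.09,0],"angular": [0,0,0],"gripper": 1},
    {"translation": [1,-0.09,0],"angular": [0,0,0],"gripper": 1},
    {"translation": [1,-0.09,0],"angular": [0,0,0],"gripper": 1},
    {"translation": [1,-0.09,0],"angular": [0,0,0],"gripper": 1},
    {"translation": [1,-0.09,0],"angular": [0,0,0],"gripper": 1},
    {"translation": [1,-0.09,0],"angular": [0,0,0],"gripper": 1},
    {"translation": [1,-0.09,0],"angular": [0,0,0],"gripper": 1},
    {"translation": [1,-0.09,0],"angular": [0,0,0],"gripper": 1}
  ]
}}

```text
t: 9.28
tool_pos: [0.5407, -0.0251, 0.2003]
tool_rot: [2.177, 2.264, 0.0]
contact_force: [1.5, -0.7, 0.1]
opening: 0.0853
grip_force: 0.0
```

Request:
{"api": "drive_tool", "payload": {
  "steps": [
    {"translation": [0.89,-0.07,0],"angular": [0,0,0],"gripper": 1},
    {"translation": [0,0,0],"angular": [0,0,0],"gripper": 1},
    {"translation": [0,0,0],"angular": [0,0,0],"gripper": 1},
    {"translation": [0,0,0],"angular": [0,0,0],"gripper": 1}
  ]
}}

```text
t: 9.78
tool_pos: [0.5369, 0.0082, 0.2001]
tool_rot: [2.179, 2.263, -0.0]
contact_force: [0.0, -0.0, -1.1]
opening: 0.0852
grip_force: 0.0
```

```bash
python3 go.py .537,.009,.0773
```

```text
t 9.78 pos [0.5369 0.0082 0.2001] az 2.18 tilt [ 0. -0.] open 0.0852 q [-0.12 -0.14  1.85 -0.    1.43 -0.16]
[0.537  0.009  0.0773] -> [2.000e-02 2.000e-03 3.071e+00]
```

Request:
{"api": "drive_tool", "payload": {
  "steps": [
    {"translation": [0.02,0,1],"angular": [0,0,0],"gripper": 1},
    {"translation": [0,0,1],"angular": [0,0,0],"gripper": 1},
    {"translation": [0,0,0.6],"angular": [0,0,0],"gripper": 1},
    {"translation": [0,0,0.47],"angular": [0,0,0],"gripper": 1},
    {"translation": [0,0,0],"angular": [0,0,0],"gripper": 0.7},
    {"translation": [0,0,0],"angular": [0,0,0],"gripper": 0.4},
    {"translation": [0,0,0],"angular": [0,0,0],"gripper": 0.2},
    {"translation": [0,0,0],"angular": [0,0,0],"gripper": 0.2}
  ]
}}

```text
t: 10.78
tool_pos: [0.538, 0.0098, 0.079]
tool_rot: [2.175, 2.263, 0.003]
contact_force: [0.4, -0.9, 2.5]
opening: 0.0468
grip_force: 41.7
```

Request:
{"api": "drive_tool", "payload": {
  "steps": [
    {"translation": [0,0,0],"angular": [0,0,0],"gripper": 0.2},
    {"translation": [0,0,0],"angular": [0,0,0],"gripper": 0.2}
  ]
}}

```text
t: 11.02
tool_pos: [0.5381, 0.0098, 0.0789]
tool_rot: [2.175, 2.263, 0.003]
contact_force: [1.3, -0.1, 5.6]
opening: 0.047
grip_force: 41.8
```

```bash
python3 go.py .537,.009,.160 .4426,-.359,.160
```

```text
t 11.03 pos [0.5381 0.0098 0.0789] az 2.26 tilt [ 0.003 -0.   ] open 0.047 q [-0.12 -0.01  1.94 -0.    1.2  -0.16]
[0.537 0.009 0.16 ] -> [-0.019 -0.021 -2.026]
[ 0.4426 -0.359   0.16  ] -> [-9.100e+00 -2.721e+00 -3.000e-03]
```

Request:
{"api": "drive_tool", "payload": {
  "steps": [
    {"translation": [0,0,-0.4],"angular": [0,0,0],"gripper": 0.2},
    {"translation": [0,0,-0.8],"angular": [0,0,0],"gripper": 0.2},
    {"translation": [0,0,-0.87],"angular": [0,0,0],"gripper": 0.2},
    {"translation": [-0.6,-0.18,0],"angular": [0,0,0],"gripper": 0.2},
    {"translation": [-0.9,-0.27,0],"angular": [0,0,0],"gripper": 0.2},
    {"translation": [-1,-0.3,0],"angular": [0,0,0],"gripper": 0.2},
    {"translation": [-1,-0.3,0],"angular": [0,0,0],"gripper": 0.2},
    {"translation": [-1,-0.3,0],"angular": [0,0,0],"gripper": 0.2}
  ]
}}

```text
t: 12.02
tool_pos: [0.4888, -0.1728, 0.16]
tool_rot: [-2.176, -2.264, 0.0]
contact_force: [0.2, 0.2, -2.2]
opening: 0.0465
grip_force: 41.6
```

Request:
{"api": "drive_tool", "payload": {
  "steps": [
    {"translation": [-1,-0.3,0],"angular": [0,0,0],"gripper": 0.2},
    {"translation": [-1,-0.3,0],"angular": [0,0,0],"gripper": 0.2},
    {"translation": [-1,-0.3,0],"angular": [0,0,0],"gripper": 0.2},
    {"translation": [-0.9,-0.27,0],"angular": [0,0,0],"gripper": 0.2},
    {"translation": [-0.5,-0.15,0],"angular": [0,0,0],"gripper": 0.2},
    {"translation": [-0.2,-0.05,0],"angular": [0,0,0],"gripper": 0.2},
    {"translation": [0,0,0.8],"angular": [0,0,0],"gripper": 0.2},
    {"translation": [0,0,0.6],"angular": [0,0,0],"gripper": 0.2}
  ]
}}

```text
t: 13.02
tool_pos: [0.4425, -0.3568, 0.1031]
tool_rot: [-2.175, -2.265, -0.001]
contact_force: [-0.7, -0.5, -2.0]
opening: 0.0471
grip_force: 41.6
```

Request:
{"api": "drive_tool", "payload": {
  "steps": [
    {"translation": [0,0,0],"angular": [0,0,0],"gripper": 0.2},
    {"translation": [0,0,0.2],"angular": [0,0,0],"gripper": 0.2},
    {"translation": [0,0,0.2],"angular": [0,0,0],"gripper": 0.2},
    {"translation": [0,0,0],"angular": [0,0,0],"gripper": 0.2},
    {"translation": [0,0,0],"angular": [0,0,0],"gripper": 0.2}
  ]
}}

```text
t: 13.65
tool_pos: [0.4425, -0.3582, 0.0884]
tool_rot: [2.177, 2.264, -0.0]
contact_force: [0.3, 0.5, -2.7]
opening: 0.0469
grip_force: 41.9
```

Request:
{"api": "drive_tool", "payload": {
  "steps": [
    {"translation": [0,0,0],"angular": [0,0,0],"gripper": 0.65},
    {"translation": [0,0,0],"angular": [0,0,0],"gripper": 1},
    {"translation": [0,0,0],"angular": [0,0,0],"gripper": 1},
    {"translation": [0,0,0],"angular": [0,0,0],"gripper": 1},
    {"translation": [0,0,-1],"angular": [0,0,0],"gripper": 1},
    {"translation": [0,0,-1],"angular": [0,0,0],"gripper": 1},
    {"translation": [0,0,-0.8],"angular": [0,0,0],"gripper": 1},
    {"translation": [0,0,0],"angular": [0,0,0],"gripper": 1}
  ]
}}

```text
t: 14.65
tool_pos: [0.4438, -0.3595, 0.2039]
tool_rot: [2.172, 2.26, -0.0]
contact_force: [-0.6, -0.0, 0.3]
opening: 0.0855
grip_force: 0.0
```

Request:
{"api": "drive_tool", "payload": {
  "steps": [
    {"translation": [1,0.24,0],"angular": [0,0,0],"gripper": 1},
    {"translation": [1,0.24,0],"angular": [0,0,0],"gripper": 1},
    {"translation": [1,0.24,0],"angular": [0,0,0],"gripper": 1},
    {"translation": [1,0.24,0],"angular": [0,0,0],"gripper": 1},
    {"translation": [1,0.24,0],"angular": [0,0,0],"gripper": 1},
    {"translation": [1,0.24,0],"angular": [0,0,0],"gripper": 1},
    {"translation": [1,0.24,0],"angular": [0,0,0],"gripper": 1},
    {"translation": [1,0.24,0],"angular": [0,0,0],"gripper": 1}
  ]
}}

```text
t: 15.65
tool_pos: [0.5058, -0.0338, 0.1982]
tool_rot: [-2.176, -2.263, 0.002]
contact_force: [0.9, -0.7, 0.1]
opening: 0.0852
grip_force: 0.0
```

Request:
{"api": "drive_tool", "payload": {
  "steps": [
    {"translation": [1,0.24,0],"angular": [0,0,0],"gripper": 1},
    {"translation": [1,0.24,0],"angular": [0,0,0],"gripper": 1},
    {"translation": [0.7,0.2,0],"angular": [0,0,0],"gripper": 1},
    {"translation": [0,0,0],"angular": [0,0,0],"gripper": 1},
    {"translation": [0,0,0],"angular": [0,0,0],"gripper": 1}
  ]
}}

```text
t: 16.27
tool_pos: [0.5288, 0.0732, 0.1988]
tool_rot: [-2.177, -2.264, 0.003]
contact_force: [0.2, -0.1, 0.1]
opening: 0.0853
grip_force: 0.0
```

```bash
python3 go.py .5295,.073,.0773
```

```text
t 16.27 pos [0.5288 0.0732 0.1988] az 2.25 tilt [-0.002 -0.   ] open 0.0853 q [-0.   -0.14  1.86 -0.    1.43 -0.04]
[0.5295 0.073  0.0773] -> [-0.005  0.024  3.038]
```

Request:
{"api": "drive_tool", "payload": {
  "steps": [
    {"translation": [0,0.02,1],"angular": [0,0,0],"gripper": 1},
    {"translation": [0,0,1],"angular": [0,0,0],"gripper": 1},
    {"translation": [0,0,0.6],"angular": [0,0,0],"gripper": 1},
    {"translation": [0,0,0.45],"angular": [0,0,0],"gripper": 1},
    {"translation": [0,0,0],"angular": [0,0,0],"gripper": 0.7},
    {"translation": [0,0,0],"angular": [0,0,0],"gripper": 0.4},
    {"translation": [0,0,0],"angular": [0,0,0],"gripper": 0.2},
    {"translation": [0,0,0],"angular": [0,0,0],"gripper": 0.2}
  ]
}}

```text
t: 17.27
tool_pos: [0.5314, 0.0736, 0.0798]
tool_rot: [2.176, 2.263, 0.003]
contact_force: [-1.2, -0.8, 4.6]
opening: 0.0432
grip_force: 41.2
```

Request:
{"api": "drive_tool", "payload": {
  "steps": [
    {"translation": [0,0,0],"angular": [0,0,0],"gripper": 0.2},
    {"translation": [0,0,0],"angular": [0,0,0],"gripper": 0.2}
  ]
}}

```text
t: 17.52
tool_pos: [0.5314, 0.0737, 0.0798]
tool_rot: [2.176, 2.263, 0.003]
contact_force: [-1.8, -1.0, 5.8]
opening: 0.0428
grip_force: 41.4
```

```bash
python3 go.py .5295,.073,.160 .5038,-.2722,.160
```

```text
t 17.52 pos [0.5314 0.0737 0.0798] az 2.26 tilt [ 0.003 -0.   ] open 0.0428 q [-0.   -0.01  1.95 -0.    1.21 -0.04]
[0.5295 0.073  0.16  ] -> [-0.016 -0.043 -2.006]
[ 0.5038 -0.2722  0.16  ] -> [-8.598e+00 -9.830e-01  1.000e-03]
```

Request:
{"api": "drive_tool", "payload": {
  "steps": [
    {"translation": [0,0,-0.4],"angular": [0,0,0],"gripper": 0.2},
    {"translation": [0,0,-0.8],"angular": [0,0,0],"gripper": 0.2},
    {"translation": [0,0,-0.85],"angular": [0,0,0],"gripper": 0.2},
    {"translation": [-0.6,-0.07,0],"angular": [0,0,0],"gripper": 0.2},
    {"translation": [-0.9,-0.1,0],"angular": [0,0,0],"gripper": 0.2},
    {"translation": [-1,-0.12,0],"angular": [0,0,0],"gripper": 0.2},
    {"translation": [-1,-0.12,0],"angular": [0,0,0],"gripper": 0.2},
    {"translation": [-1,-0.12,0],"angular": [0,0,0],"gripper": 0.2}
  ]
}}

```text
t: 18.52
tool_pos: [0.5156, -0.108, 0.1603]
tool_rot: [-2.177, -2.265, -0.0]
contact_force: [0.8, 0.4, -1.8]
opening: 0.0432
grip_force: 41.2
```

Request:
{"api": "drive_tool", "payload": {
  "steps": [
    {"translation": [-1,-0.12,0],"angular": [0,0,0],"gripper": 0.2},
    {"translation": [-1,-0.12,0],"angular": [0,0,0],"gripper": 0.2},
    {"translation": [-0.9,-0.1,0],"angular": [0,0,0],"gripper": 0.2},
    {"translation": [-0.8,-0.07,0],"angular": [0,0,0],"gripper": 0.2},
    {"translation": [-0.4,-0.04,0],"angular": [0,0,0],"gripper": 0.2},
    {"translation": [0,0,0.8],"angular": [0,0,0],"gripper": 0.2},
    {"translation": [0,0,0.6],"angular": [0,0,0],"gripper": 0.2},
    {"translation": [0,0,0],"angular": [0,0,0],"gripper": 0.2}
  ]
}}

```text
t: 19.52
tool_pos: [0.503, -0.2698, 0.1015]
tool_rot: [-2.173, -2.261, 0.001]
contact_force: [-0.3, -0.4, -1.6]
opening: 0.043
grip_force: 41.3
```

Request:
{"api": "drive_tool", "payload": {
  "steps": [
    {"translation": [0,0,0.2],"angular": [0,0,0],"gripper": 0.2},
    {"translation": [0,0,0.2],"angular": [0,0,0],"gripper": 0.2},
    {"translation": [0,0,0],"angular": [0,0,0],"gripper": 0.2},
    {"translation": [0,0,0],"angular": [0,0,0],"gripper": 0.2}
  ]
}}

```text
t: 20.02
tool_pos: [0.505, -0.2718, 0.0887]
tool_rot: [2.176, 2.264, 0.0]
contact_force: [0.4, -0.3, -0.2]
opening: 0.0431
grip_force: 41.5
```

Request:
{"api": "drive_tool", "payload": {
  "steps": [
    {"translation": [0,0,0],"angular": [0,0,0],"gripper": 0.65},
    {"translation": [0,0,0],"angular": [0,0,0],"gripper": 1},
    {"translation": [0,0,0],"angular": [0,0,0],"gripper": 1},
    {"translation": [0,0,0],"angular": [0,0,0],"gripper": 1},
    {"translation": [0,0,-1],"angular": [0,0,0],"gripper": 1},
    {"translation": [0,0,-1],"angular": [0,0,0],"gripper": 1},
    {"translation": [0,0,-0.8],"angular": [0,0,0],"gripper": 1},
    {"translation": [0,0,0],"angular": [0,0,0],"gripper": 1}
  ]
}}

```text
t: 21.02
tool_pos: [0.5063, -0.2727, 0.204]
tool_rot: [2.172, 2.26, 0.002]
contact_force: [-0.0, -0.4, -0.2]
opening: 0.0854
grip_force: 0.0
```

Request:
{"api": "drive_tool", "payload": {
  "steps": [
    {"translation": [1,0.34,0],"angular": [0,0,0],"gripper": 1},
    {"translation": [1,0.34,0],"angular": [0,0,0],"gripper": 1},
    {"translation": [1,0.34,0],"angular": [0,0,0],"gripper": 1},
    {"translation": [1,0.34,0],"angular": [0,0,0],"gripper": 1},
    {"translation": [1,0.34,0],"angular": [0,0,0],"gripper": 1},
    {"translation": [1,0.34,0],"angular": [0,0,0],"gripper": 1},
    {"translation": [1,0.34,0],"angular": [0,0,0],"gripper": 1},
    {"translation": [1,0.34,0],"angular": [0,0,0],"gripper": 1}
  ]
}}

```text
t: 22.02
tool_pos: [0.6001, 0.0539, 0.1979]
tool_rot: [-2.176, -2.263, 0.003]
contact_force: [-0.6, 0.7, 0.8]
opening: 0.085
grip_force: 0.0
```

Request:
{"api": "drive_tool", "payload": {
  "steps": [
    {"translation": [0.13,0.02,0],"angular": [0,0,0],"gripper": 1},
    {"translation": [0,0,0],"angular": [0,0,0],"gripper": 1},
    {"translation": [0,0,0],"angular": [0,0,0],"gripper": 1}
  ]
}}

```text
t: 22.4
tool_pos: [0.6009, 0.0567, 0.1994]
tool_rot: [-2.178, -2.263, 0.001]
contact_force: [-0.5, -0.4, -0.9]
opening: 0.0853
grip_force: 0.0
```

```bash
python3 go.py .600,.057,.08 .600,.057,.015
python3 - <<'E'
from m import *
for n in('top','side'): grab(n)
im=dict(np.load('top.npz'));P=cloud(im)
for k,X,zl in(('can',(.582,-.3445,.131),.118),('jar',(.4426,-.359,.137),.125),('mill',(.504,-.272,.14),.12)):
    uv=proj(im,np.array(X))/.64;print(k,*rect(seed(im,P,uv,zl,.16,16)))
a=im['color'][60:330,150:430,::-1];b=np.load('side.npz')['color'][100:330,150:400,::-1]
cv2.imwrite('pics/v2.png',np.hstack([cv2.resize(a,(400,386)),cv2.resize(b,(400,386))]))
E
```

```text
t 22.4 pos [0.6009 0.0567 0.1994] az 2.19 tilt [-0.001 -0.   ] open 0.0853 q [-0.03  0.02  1.7  -0.    1.42 -0.07]
[0.6   0.057 0.08 ] -> [ 0.01  -0.019  2.986]
[0.6   0.057 0.015] -> [0.    0.002 1.625]
can [ 580.2 -344.8] [43.2 43.3] 89.9 347 130.0
jar [ 442.2 -358.4] [45.2 46. ] 14.7 324 136.1
mill [ 504.2 -271.5] [42.8 40.8] 59.4 264 130.5
```

View pics/v2.png

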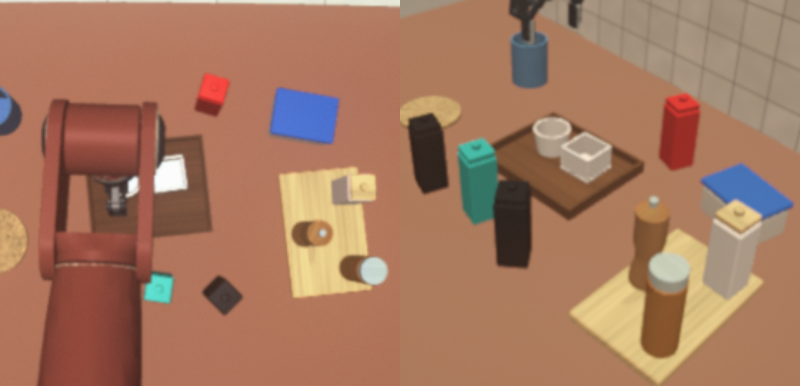

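All three stand upright on the board: in the right half, mill (652,245), jar (663,305), canister (735,245). The ramekin (552,135) hasn't moved. I descend on the ramekin.

Request:
{"api": "drive_tool", "payload": {
  "steps": [
    {"translation": [0.01,-0.02,1],"angular": [0,0,0],"gripper": 0.93},
    {"translation": [0,0,1],"angular": [0,0,0],"gripper": 0.93},
    {"translation": [0,0,0.9],"angular": [0,0,0],"gripper": 0.93},
    {"translation": [0,0,0.6],"angular": [0,0,0],"gripper": 0.93},
    {"translation": [0,0,0.5],"angular": [0,0,0],"gripper": 0.93},
    {"translation": [0,0,0.3],"angular": [0,0,0],"gripper": 0.93},
    {"translation": [0,0,0],"angular": [0,0,0],"gripper": 0.93}
  ],
  "force": 30
}}

```text
t: 23.38
tool_pos: [0.6001, 0.0579, 0.0275]
tool_rot: [-2.177, -2.264, 0.001]
contact_force: [-0.5, -0.5, -0.4]
opening: 0.0794
grip_force: 0.0
```

```bash
python3 go.py .600,.057,.0165
python3 - <<'E'
from h import *
im=grab('side');c=im['color'][130:250,200:360,::-1];cv2.imwrite('pics/s3.png',cv2.resize(c,(800,600)))
E
```

```text
t 23.38 pos [0.6001 0.0579 0.0275] az 2.24 tilt [-0.001  0.   ] open 0.0794 q [-0.03  0.21  1.8  -0.    1.13 -0.07]
[0.6    0.057  0.0165] -> [-0.022 -0.003  0.274]
```

View pics/s3.png

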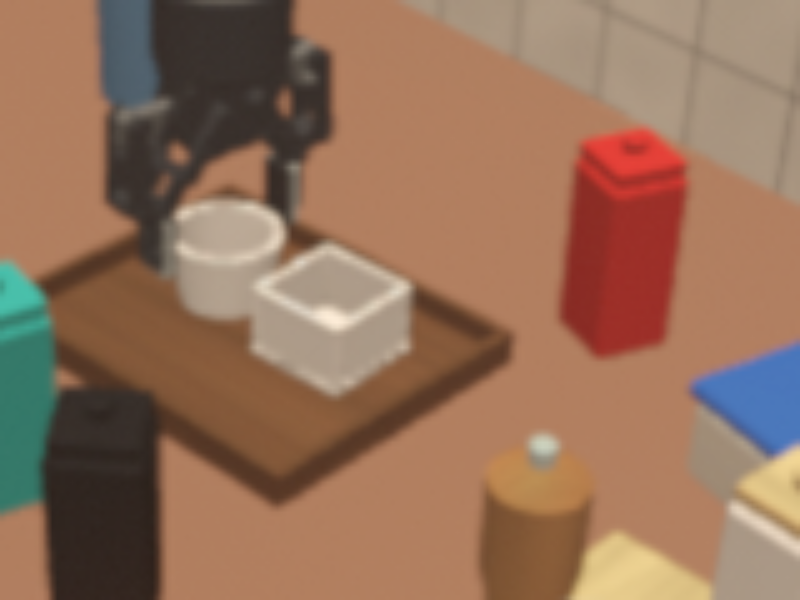

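The fingers straddle the ramekin, at (155,255) in front and (285,190) behind. I lower and close.

Request:
{"api": "drive_tool", "payload": {
  "steps": [
    {"translation": [-0.02,0,0.27],"angular": [0,0,0],"gripper": 0.93},
    {"translation": [0,0,0],"angular": [0,0,0],"gripper": 0.93},
    {"translation": [0,0,0],"angular": [0,0,0],"gripper": 0.8},
    {"translation": [0,0,0],"angular": [0,0,0],"gripper": 0.7},
    {"translation": [0,0,0],"angular": [0,0,0],"gripper": 0.5},
    {"translation": [0,0,0],"angular": [0,0,0],"gripper": 0.5},
    {"translation": [0,0,0],"angular": [0,0,0],"gripper": 0.5}
  ]
}}

```text
t: 24.3
tool_pos: [0.6011, 0.0573, 0.0182]
tool_rot: [2.177, 2.264, 0.001]
contact_force: [-0.6, 0.7, 4.8]
opening: 0.0609
grip_force: 32.9
```

```bash
python3 go.py .600,.057,.1365 .4905,.2957,.1365
```

```text
t 24.3 pos [0.6011 0.0573 0.0182] az 2.26 tilt [0.001 0.   ] open 0.0609 q [-0.03  0.22  1.81  0.    1.11 -0.07]
[0.6    0.057  0.1365] -> [-0.007 -0.025 -2.959]
[0.4905 0.2957 0.1365] -> [ 6.071e+00 -2.500e+00 -3.000e-03]
```

Request:
{"api": "drive_tool", "payload": {
  "steps": [
    {"translation": [0,0,-0.3],"angular": [0,0,0],"gripper": 0.5},
    {"translation": [0,0,-0.7],"angular": [0,0,0],"gripper": 0.5},
    {"translation": [0,0,-1],"angular": [0,0,0],"gripper": 0.5},
    {"translation": [0,0,-1],"angular": [0,0,0],"gripper": 0.5},
    {"translation": [0.5,-0.2,0],"angular": [0,0,0],"gripper": 0.5},
    {"translation": [0.8,-0.33,0],"angular": [0,0,0],"gripper": 0.5},
    {"translation": [1,-0.41,0],"angular": [0,0,0],"gripper": 0.5},
    {"translation": [1,-0.41,0],"angular": [0,0,0],"gripper": 0.5}
  ]
}}

```text
t: 25.3
tool_pos: [0.5389, 0.1885, 0.135]
tool_rot: [-2.176, -2.263, 0.004]
contact_force: [0.4, 0.5, -1.2]
opening: 0.0608
grip_force: 33.1
```

Request:
{"api": "drive_tool", "payload": {
  "steps": [
    {"translation": [1,-0.41,0],"angular": [0,0,0],"gripper": 0.5},
    {"translation": [0.9,-0.37,0],"angular": [0,0,0],"gripper": 0.5},
    {"translation": [0.6,-0.25,0],"angular": [0,0,0],"gripper": 0.5},
    {"translation": [0.27,-0.12,0],"angular": [0,0,0],"gripper": 0.5},
    {"translation": [0,0,0.8],"angular": [0,0,0],"gripper": 0.5},
    {"translation": [0,0,0.8],"angular": [0,0,0],"gripper": 0.5},
    {"translation": [0,0,0.5],"angular": [0,0,0],"gripper": 0.5},
    {"translation": [0,0,0],"angular": [0,0,0],"gripper": 0.5}
  ]
}}

```text
t: 26.3
tool_pos: [0.4894, 0.295, 0.0508]
tool_rot: [-2.177, -2.263, 0.007]
contact_force: [-0.9, 0.4, -2.0]
opening: 0.0612
grip_force: 33.2
```

Request:
{"api": "drive_tool", "payload": {
  "steps": [
    {"translation": [0,0,0.4],"angular": [0,0,0],"gripper": 0.5},
    {"translation": [0,0,0],"angular": [0,0,0],"gripper": 0.5}
  ]
}}

```text
t: 26.55
tool_pos: [0.4906, 0.2957, 0.0366]
tool_rot: [-2.177, -2.264, 0.002]
contact_force: [-0.2, -0.7, -0.9]
opening: 0.0609
grip_force: 33.2
```

```bash
python3 go.py .491,.2957,.0205
python3 - <<'E'
from h import *
im=grab('top');c=im['color'][180:270,90:210,::-1];cv2.imwrite('pics/t4.png',cv2.resize(c,(800,600)))
E
```

```text
t 26.55 pos [0.4906 0.2957 0.0366] az 2.24 tilt [-0.001 -0.001] open 0.0609 q [ 0.41  0.13  1.88 -0.    1.14  0.37]
[0.491  0.2957 0.0205] -> [0.001 0.01  0.402]
```

View pics/t4.png

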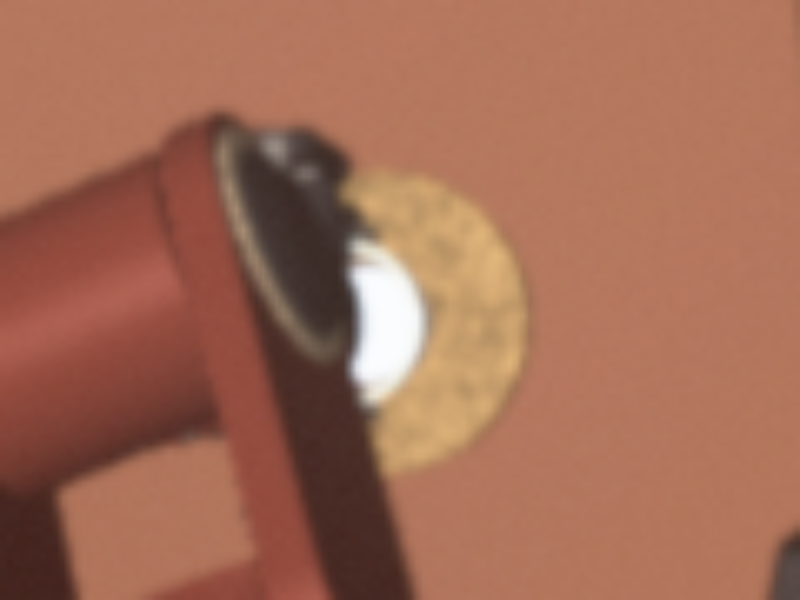

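The ramekin hangs over the trivet, right edges at (430,320) and (528,320), which fits a centred placing. I lower and release.

Request:
{"api": "drive_tool", "payload": {
  "steps": [
    {"translation": [0,0,0.2],"angular": [0,0,0],"gripper": 0.5},
    {"translation": [0,0,0.2],"angular": [0,0,0],"gripper": 0.5},
    {"translation": [0,0,0],"angular": [0,0,0],"gripper": 0.5},
    {"translation": [0,0,0],"angular": [0,0,0],"gripper": 0.85},
    {"translation": [0,0,0],"angular": [0,0,0],"gripper": 1},
    {"translation": [0,0,0],"angular": [0,0,0],"gripper": 1},
    {"translation": [0,0,0],"angular": [0,0,0],"gripper": 1}
  ]
}}

```text
t: 27.48
tool_pos: [0.4912, 0.296, 0.0215]
tool_rot: [2.177, 2.265, 0.0]
contact_force: [0.5, 1.1, -0.4]
opening: 0.0853
grip_force: 0.0
```

Request:
{"api": "drive_tool", "payload": {
  "steps": [
    {"translation": [0,0,-0.5],"angular": [0,0,0],"gripper": 1},
    {"translation": [0,0,-1],"angular": [0,0,0],"gripper": 1},
    {"translation": [0,0,-1],"angular": [0,0,0],"gripper": 1},
    {"translation": [0,0,-1],"angular": [0,0,0],"gripper": 1},
    {"translation": [0,0,-1],"angular": [0,0,0],"gripper": 1},
    {"translation": [0,0,0],"angular": [0,0,0],"gripper": 1}
  ]
}}

```text
t: 28.22
tool_pos: [0.4936, 0.2971, 0.208]
tool_rot: [2.174, 2.262, 0.015]
contact_force: [0.3, -0.7, -0.4]
opening: 0.0858
grip_force: 0.0
```

```bash
python3 go.py .505,-.272,.2
python3 - <<'E'
from m import *
for n in('side',):
    im=grab(n);P=cloud(im);uv=proj(im,np.array((.4905,.2957,.05)))/.64
    print(*rect(seed(im,P,uv,.03,.06,25)));c=im['color'][130:250,100:260,::-1];cv2.imwrite('pics/s5.png',cv2.resize(c,(800,600)))
E
```

```text
t 28.23 pos [0.4936 0.2971 0.208 ] az 2.26 tilt [0.01  0.004] open 0.0858 q [ 0.41 -0.05  1.76  0.    1.43  0.37]
[ 0.505 -0.272  0.2  ] -> [-14.229  -0.278   0.142]
[492.1 294.6] [65.  62.9] 55.7 267 42.7
```

View pics/s5.png

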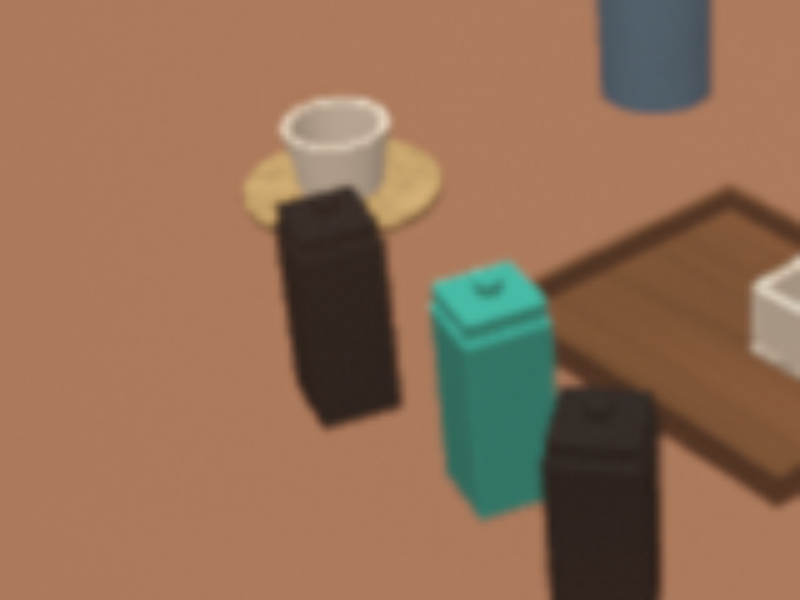

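The ramekin stands centred on the trivet at (338,145), about 2 mm off. Now the mill goes back.

Request:
{"api": "drive_tool", "payload": {
  "steps": [
    {"translation": [-1,0,0],"angular": [0,0,0],"gripper": 1},
    {"translation": [-1,0,0],"angular": [0,0,0],"gripper": 1},
    {"translation": [-1,0,0],"angular": [0,0,0],"gripper": 1},
    {"translation": [-1,0,0],"angular": [0,0,0],"gripper": 1},
    {"translation": [-1,0,0],"angular": [0,0,0],"gripper": 1},
    {"translation": [-1,0,0],"angular": [0,0,0],"gripper": 1},
    {"translation": [-1,0,0],"angular": [0,0,0],"gripper": 1},
    {"translation": [-1,0,0],"angular": [0,0,0],"gripper": 1}
  ]
}}

```text
t: 29.28
tool_pos: [0.5026, -0.0249, 0.1999]
tool_rot: [-2.176, -2.263, 0.002]
contact_force: [0.3, -0.2, 0.3]
opening: 0.0853
grip_force: 0.0
```

Request:
{"api": "drive_tool", "payload": {
  "steps": [
    {"translation": [-1,0,0],"angular": [0,0,0],"gripper": 1},
    {"translation": [-1,0,0],"angular": [0,0,0],"gripper": 1},
    {"translation": [-1,0,0],"angular": [0,0,0],"gripper": 1},
    {"translation": [-1,-0.1,0],"angular": [0,0,0],"gripper": 1},
    {"translation": [-1,-0.1,0],"angular": [0,0,0],"gripper": 1},
    {"translation": [-1,-0.04,0],"angular": [0,0,0],"gripper": 1},
    {"translation": [-0.2,0,0],"angular": [0,0,0],"gripper": 1},
    {"translation": [0,0,0],"angular": [0,0,0],"gripper": 1}
  ]
}}

```text
t: 30.28
tool_pos: [0.5033, -0.2716, 0.2002]
tool_rot: [-2.176, -2.262, -0.0]
contact_force: [-0.3, 0.2, -0.3]
opening: 0.0857
grip_force: 0.0
```

Request:
{"api": "drive_tool", "payload": {
  "steps": [
    {"translation": [0,0,0],"angular": [0,0,0],"gripper": 1},
    {"translation": [0,0,0],"angular": [0,0,0],"gripper": 1}
  ]
}}

```text
t: 30.52
tool_pos: [0.5039, -0.2709, 0.2012]
tool_rot: [-2.175, -2.266, -0.0]
contact_force: [0.3, -0.1, -0.4]
opening: 0.0855
grip_force: 0.0
```

```bash
python3 go.py .504,-.272,.0873
```

```text
t 30.52 pos [ 0.5039 -0.2709  0.2012] az 2.34 tilt [-0.  0.] open 0.0855 q [-0.62 -0.05  1.77  0.    1.43 -0.66]
[ 0.504  -0.272   0.0873] -> [-2.800e-02  1.000e-03  2.848e+00]
```

Request:
{"api": "drive_tool", "payload": {
  "steps": [
    {"translation": [-0.02,0,1],"angular": [0,0,0],"gripper": 1},
    {"translation": [0,0,1],"angular": [0,0,0],"gripper": 1},
    {"translation": [0,0,0.6],"angular": [0,0,0],"gripper": 1},
    {"translation": [0,0,0.22],"angular": [0,0,0],"gripper": 1},
    {"translation": [0,0,0],"angular": [0,0,0],"gripper": 0.7},
    {"translation": [0,0,0],"angular": [0,0,0],"gripper": 0.4},
    {"translation": [0,0,0],"angular": [0,0,0],"gripper": 0.2},
    {"translation": [0,0,0],"angular": [0,0,0],"gripper": 0.2}
  ],
  "force": 40
}}

```text
t: 31.52
tool_pos: [0.505, -0.2735, 0.0904]
tool_rot: [2.175, 2.262, 0.001]
contact_force: [0.4, 0.2, 6.1]
opening: 0.0426
grip_force: 41.5
```

Request:
{"api": "drive_tool", "payload": {
  "steps": [
    {"translation": [0,0,0],"angular": [0,0,0],"gripper": 0.2},
    {"translation": [0,0,0],"angular": [0,0,0],"gripper": 0.2}
  ]
}}

```text
t: 31.78
tool_pos: [0.505, -0.2735, 0.0905]
tool_rot: [2.175, 2.262, 0.001]
contact_force: [0.8, 0.0, 5.2]
opening: 0.0431
grip_force: 41.6
```

```bash
python3 go.py .504,-.272,.16 .5305,.073,.16
```

```text
t 31.77 pos [ 0.505  -0.2735  0.0905] az 2.25 tilt [ 0.003 -0.002] open 0.0431 q [-0.63  0.06  1.85  0.    1.23 -0.67]
[ 0.504 -0.272  0.16 ] -> [ 0.036 -0.019 -1.739]
[0.5305 0.073  0.16  ] -> [ 8.592  1.001 -0.014]
```

Request:
{"api": "drive_tool", "payload": {
  "steps": [
    {"translation": [0,0,-0.4],"angular": [0,0,0],"gripper": 0.2},
    {"translation": [0,0,-0.8],"angular": [0,0,0],"gripper": 0.2},
    {"translation": [0,0,-0.6],"angular": [0,0,0],"gripper": 0.2},
    {"translation": [0.6,0.07,0],"angular": [0,0,0],"gripper": 0.2},
    {"translation": [0.9,0.1,0],"angular": [0,0,0],"gripper": 0.2},
    {"translation": [1,0.12,0],"angular": [0,0,0],"gripper": 0.2},
    {"translation": [1,0.12,0],"angular": [0,0,0],"gripper": 0.2},
    {"translation": [1,0.12,0],"angular": [0,0,0],"gripper": 0.2}
  ]
}}

```text
t: 32.78
tool_pos: [0.5165, -0.0894, 0.1588]
tool_rot: [-2.175, -2.263, 0.002]
contact_force: [0.4, -0.7, -1.4]
opening: 0.0432
grip_force: 41.2
```

Request:
{"api": "drive_tool", "payload": {
  "steps": [
    {"translation": [1,0.12,0],"angular": [0,0,0],"gripper": 0.2},
    {"translation": [1,0.12,0],"angular": [0,0,0],"gripper": 0.2},
    {"translation": [0.9,0.1,0],"angular": [0,0,0],"gripper": 0.2},
    {"translation": [0.8,0.08,0],"angular": [0,0,0],"gripper": 0.2},
    {"translation": [0.4,0.05,0],"angular": [0,0,0],"gripper": 0.2},
    {"translation": [0,0,0.8],"angular": [0,0,0],"gripper": 0.2},
    {"translation": [0,0,0.6],"angular": [0,0,0],"gripper": 0.2},
    {"translation": [0,0,0],"angular": [0,0,0],"gripper": 0.2}
  ]
}}

```text
t: 33.78
tool_pos: [0.5275, 0.0725, 0.1013]
tool_rot: [-2.174, -2.261, 0.008]
contact_force: [-0.2, -1.1, -1.9]
opening: 0.0426
grip_force: 41.3
```

Request:
{"api": "drive_tool", "payload": {
  "steps": [
    {"translation": [0,0,0],"angular": [0,0,0],"gripper": 0.2}
  ]
}}

```text
t: 33.9
tool_pos: [0.5306, 0.0724, 0.1052]
tool_rot: [2.177, 2.264, 0.001]
contact_force: [0.4, -0.0, -1.9]
opening: 0.0431
grip_force: 41.3
```

```bash
python3 go.py .5305,.073,.0818
```

```text
t 33.9 pos [0.5306 0.0724 0.1052] az 2.24 tilt [ 0.001 -0.   ] open 0.0431 q [-0.   -0.05  1.93 -0.    1.26 -0.04]
[0.5305 0.073  0.0818] -> [ 0.015 -0.001  0.584]
```

Request:
{"api": "drive_tool", "payload": {
  "steps": [
    {"translation": [0.01,0,0.3],"angular": [0,0,0],"gripper": 0.2},
    {"translation": [0,0,0.26],"angular": [0,0,0],"gripper": 0.2},
    {"translation": [0,0,0],"angular": [0,0,0],"gripper": 0.2},
    {"translation": [0,0,0],"angular": [0,0,0],"gripper": 0.2}
  ]
}}

```text
t: 34.4
tool_pos: [0.53, 0.0729, 0.0818]
tool_rot: [-2.177, -2.264, 0.001]
contact_force: [-0.2, 0.0, -1.8]
opening: 0.0429
grip_force: 41.6
```

Request:
{"api": "drive_tool", "payload": {
  "steps": [
    {"translation": [0,0,0],"angular": [0,0,0],"gripper": 0.65},
    {"translation": [0,0,0],"angular": [0,0,0],"gripper": 1},
    {"translation": [0,0,0],"angular": [0,0,0],"gripper": 1},
    {"translation": [0,0,0],"angular": [0,0,0],"gripper": 1},
    {"translation": [0,0,-1],"angular": [0,0,0],"gripper": 1},
    {"translation": [0,0,-1],"angular": [0,0,0],"gripper": 1},
    {"translation": [0,0,-0.95],"angular": [0,0,0],"gripper": 1},
    {"translation": [0,0,0],"angular": [0,0,0],"gripper": 1}
  ]
}}

```text
t: 35.4
tool_pos: [0.5326, 0.0729, 0.2047]
tool_rot: [2.173, 2.261, 0.009]
contact_force: [-0.1, 0.4, 0.5]
opening: 0.0855
grip_force: 0.0
```

Request:
{"api": "drive_tool", "payload": {
  "steps": [
    {"translation": [-1,-0.24,0],"angular": [0,0,0],"gripper": 1},
    {"translation": [-1,-0.24,0],"angular": [0,0,0],"gripper": 1},
    {"translation": [-1,-0.24,0],"angular": [0,0,0],"gripper": 1},
    {"translation": [-1,-0.24,0],"angular": [0,0,0],"gripper": 1},
    {"translation": [-1,-0.24,0],"angular": [0,0,0],"gripper": 1},
    {"translation": [-1,-0.24,0],"angular": [0,0,0],"gripper": 1},
    {"translation": [-1,-0.24,0],"angular": [0,0,0],"gripper": 1},
    {"translation": [-1,-0.24,0],"angular": [0,0,0],"gripper": 1}
  ]
}}

```text
t: 36.4
tool_pos: [0.4651, -0.2508, 0.1986]
tool_rot: [-2.176, -2.263, 0.0]
contact_force: [0.3, -0.0, 0.5]
opening: 0.0853
grip_force: 0.0
```

Request:
{"api": "drive_tool", "payload": {
  "steps": [
    {"translation": [-1,-0.24,0],"angular": [0,0,0],"gripper": 1},
    {"translation": [-1,-0.24,0],"angular": [0,0,0],"gripper": 1},
    {"translation": [-0.7,-0.2,0],"angular": [0,0,0],"gripper": 1},
    {"translation": [0,0,0],"angular": [0,0,0],"gripper": 1},
    {"translation": [0,0,0],"angular": [0,0,0],"gripper": 1},
    {"translation": [0,0,0],"angular": [0,0,0],"gripper": 1}
  ]
}}

```text
t: 37.15
tool_pos: [0.4434, -0.3578, 0.1997]
tool_rot: [-2.175, -2.266, -0.0]
contact_force: [0.8, 0.3, -0.2]
opening: 0.0856
grip_force: 0.0
```

```bash
python3 go.py .4424,-.3585,.088
```

```text
t 37.15 pos [ 0.4434 -0.3578  0.1997] az 2.33 tilt [-0.     0.001] open 0.0856 q [-0.81 -0.06  1.78  0.    1.42 -0.85]
[ 0.4424 -0.3585  0.088 ] -> [-0.02  -0.024  2.792]
```

Request:
{"api": "drive_tool", "payload": {
  "steps": [
    {"translation": [-0.02,-0.02,1],"angular": [0,0,0],"gripper": 1},
    {"translation": [0,0,1],"angular": [0,0,0],"gripper": 1},
    {"translation": [0,0,0.6],"angular": [0,0,0],"gripper": 1},
    {"translation": [0,0,0.2],"angular": [0,0,0],"gripper": 1},
    {"translation": [0,0,0],"angular": [0,0,0],"gripper": 0.7},
    {"translation": [0,0,0],"angular": [0,0,0],"gripper": 0.4},
    {"translation": [0,0,0],"angular": [0,0,0],"gripper": 0.2},
    {"translation": [0,0,0],"angular": [0,0,0],"gripper": 0.2}
  ]
}}

```text
t: 38.15
tool_pos: [0.4433, -0.3607, 0.0901]
tool_rot: [2.175, 2.262, -0.0]
contact_force: [-0.8, 0.4, 5.8]
opening: 0.0471
grip_force: 41.7
```

Request:
{"api": "drive_tool", "payload": {
  "steps": [
    {"translation": [0,0,0],"angular": [0,0,0],"gripper": 0.2},
    {"translation": [0,0,0],"angular": [0,0,0],"gripper": 0.2}
  ]
}}

```text
t: 38.4
tool_pos: [0.4433, -0.3607, 0.0901]
tool_rot: [2.175, 2.262, -0.0]
contact_force: [-1.5, 0.2, 7.1]
opening: 0.0469
grip_force: 41.7
```

```bash
python3 go.py .4424,-.3585,.16 .5375,.0093,.16
```

```text
t 38.4 pos [ 0.4433 -0.3607  0.0901] az 2.25 tilt [ 0.002 -0.002] open 0.0469 q [-0.81  0.05  1.86  0.    1.23 -0.85]
[ 0.4424 -0.3585  0.16  ] -> [ 0.051 -0.017 -1.747]
[0.5375 0.0093 0.16  ] -> [ 9.095  2.737 -0.016]
```

Request:
{"api": "drive_tool", "payload": {
  "steps": [
    {"translation": [0,0,-0.4],"angular": [0,0,0],"gripper": 0.2},
    {"translation": [0,0,-0.8],"angular": [0,0,0],"gripper": 0.2},
    {"translation": [0,0,-0.6],"angular": [0,0,0],"gripper": 0.2},
    {"translation": [0.6,0.18,0],"angular": [0,0,0],"gripper": 0.2},
    {"translation": [0.9,0.27,0],"angular": [0,0,0],"gripper": 0.2},
    {"translation": [1,0.3,0],"angular": [0,0,0],"gripper": 0.2},
    {"translation": [1,0.3,0],"angular": [0,0,0],"gripper": 0.2},
    {"translation": [1,0.3,0],"angular": [0,0,0],"gripper": 0.2}
  ]
}}

```text
t: 39.4
tool_pos: [0.4892, -0.1763, 0.1604]
tool_rot: [-2.177, -2.264, -0.0]
contact_force: [1.6, 0.0, -0.7]
opening: 0.0471
grip_force: 41.5
```

Request:
{"api": "drive_tool", "payload": {
  "steps": [
    {"translation": [1,0.3,0],"angular": [0,0,0],"gripper": 0.2},
    {"translation": [1,0.3,0],"angular": [0,0,0],"gripper": 0.2},
    {"translation": [1,0.3,0],"angular": [0,0,0],"gripper": 0.2},
    {"translation": [0.9,0.27,0],"angular": [0,0,0],"gripper": 0.2},
    {"translation": [0.5,0.16,0],"angular": [0,0,0],"gripper": 0.2},
    {"translation": [0.2,0.06,0],"angular": [0,0,0],"gripper": 0.2},
    {"translation": [0,0,0.8],"angular": [0,0,0],"gripper": 0.2},
    {"translation": [0,0,0.6],"angular": [0,0,0],"gripper": 0.2}
  ]
}}

```text
t: 40.4
tool_pos: [0.5372, 0.0079, 0.1033]
tool_rot: [-2.178, -2.264, 0.001]
contact_force: [-0.3, -0.3, -1.9]
opening: 0.0465
grip_force: 41.5
```

Request:
{"api": "drive_tool", "payload": {
  "steps": [
    {"translation": [0,0,0],"angular": [0,0,0],"gripper": 0.2},
    {"translation": [0,0,0],"angular": [0,0,0],"gripper": 0.2},
    {"translation": [0,0,0],"angular": [0,0,0],"gripper": 0.2}
  ]
}}

```text
t: 40.78
tool_pos: [0.5387, 0.008, 0.1058]
tool_rot: [2.176, 2.263, 0.003]
contact_force: [0.7, -0.8, -0.5]
opening: 0.0469
grip_force: 41.6
```

```bash
python3 go.py .5375,.0093,.0815
```

```text
t 40.77 pos [0.5387 0.008  0.1058] az 2.23 tilt [ 0.003 -0.   ] open 0.0469 q [-0.12 -0.04  1.93 -0.    1.26 -0.16]
[0.5375 0.0093 0.0815] -> [ 0.034 -0.03   0.609]
```

Request:
{"api": "drive_tool", "payload": {
  "steps": [
    {"translation": [0,-0.02,0.3],"angular": [0,0,0],"gripper": 0.2},
    {"translation": [0,0,0.27],"angular": [0,0,0],"gripper": 0.2},
    {"translation": [0,0,0],"angular": [0,0,0],"gripper": 0.2},
    {"translation": [0,0,0],"angular": [0,0,0],"gripper": 0.2}
  ]
}}

```text
t: 41.28
tool_pos: [0.5366, 0.0084, 0.0807]
tool_rot: [-2.177, -2.264, 0.001]
contact_force: [-0.1, -0.1, -0.9]
opening: 0.047
grip_force: 42.3
```

Request:
{"api": "drive_tool", "payload": {
  "steps": [
    {"translation": [0,0,0],"angular": [0,0,0],"gripper": 0.65},
    {"translation": [0,0,0],"angular": [0,0,0],"gripper": 1},
    {"translation": [0,0,0],"angular": [0,0,0],"gripper": 1},
    {"translation": [0,0,0],"angular": [0,0,0],"gripper": 1},
    {"translation": [0,0,-1],"angular": [0,0,0],"gripper": 1},
    {"translation": [0,0,-1],"angular": [0,0,0],"gripper": 1},
    {"translation": [0,0,-0.95],"angular": [0,0,0],"gripper": 1},
    {"translation": [0,0,0],"angular": [0,0,0],"gripper": 1}
  ]
}}

```text
t: 42.28
tool_pos: [0.5392, 0.008, 0.2039]
tool_rot: [2.173, 2.26, 0.008]
contact_force: [0.1, -0.0, 1.0]
opening: 0.0856
grip_force: 0.0
```

Request:
{"api": "drive_tool", "payload": {
  "steps": [
    {"translation": [-1,0.08,0],"angular": [0,0,0],"gripper": 1},
    {"translation": [-1,0.08,0],"angular": [0,0,0],"gripper": 1},
    {"translation": [-1,0.08,0],"angular": [0,0,0],"gripper": 1},
    {"translation": [-1,0.08,0],"angular": [0,0,0],"gripper": 1},
    {"translation": [-1,0.08,0],"angular": [0,0,0],"gripper": 1},
    {"translation": [-1,0.08,0],"angular": [0,0,0],"gripper": 1},
    {"translation": [-1,0.08,0],"angular": [0,0,0],"gripper": 1},
    {"translation": [-1,0.08,0],"angular": [0,0,0],"gripper": 1}
  ]
}}

```text
t: 43.28
tool_pos: [0.5744, -0.3113, 0.1975]
tool_rot: [-2.176, -2.263, 0.0]
contact_force: [0.9, -0.1, -0.3]
opening: 0.0851
grip_force: 0.0
```

Request:
{"api": "drive_tool", "payload": {
  "steps": [
    {"translation": [-0.86,0.08,0],"angular": [0,0,0],"gripper": 1},
    {"translation": [0,0,0],"angular": [0,0,0],"gripper": 1},
    {"translation": [0,0,0],"angular": [0,0,0],"gripper": 1},
    {"translation": [0,0,0],"angular": [0,0,0],"gripper": 1}
  ]
}}

```text
t: 43.78
tool_pos: [0.5794, -0.3434, 0.1989]
tool_rot: [-2.175, -2.265, -0.0]
contact_force: [0.2, 0.2, -0.4]
opening: 0.0853
grip_force: 0.0
```

```bash
python3 go.py .581,-.3445,.088
```

```text
t 43.77 pos [ 0.5794 -0.3434  0.1989] az 2.32 tilt [-0.001  0.001] open 0.0853 q [-0.65  0.19  1.52  0.    1.43 -0.69]
[ 0.581  -0.3445  0.088 ] -> [-0.031  0.039  2.771]
```

Request:
{"api": "drive_tool", "payload": {
  "steps": [
    {"translation": [-0.02,0.03,1],"angular": [0,0,0],"gripper": 1},
    {"translation": [0,0,1],"angular": [0,0,0],"gripper": 1},
    {"translation": [0,0,0.6],"angular": [0,0,0],"gripper": 1},
    {"translation": [0,0,0.2],"angular": [0,0,0],"gripper": 1},
    {"translation": [0,0,0],"angular": [0,0,0],"gripper": 0.7},
    {"translation": [0,0,0],"angular": [0,0,0],"gripper": 0.4},
    {"translation": [0,0,0],"angular": [0,0,0],"gripper": 0.2},
    {"translation": [0,0,0],"angular": [0,0,0],"gripper": 0.2}
  ]
}}

```text
t: 44.78
tool_pos: [0.5819, -0.3462, 0.0896]
tool_rot: [2.175, 2.262, 0.001]
contact_force: [0.3, 0.2, 6.3]
opening: 0.0454
grip_force: 42.8
```

Request:
{"api": "drive_tool", "payload": {
  "steps": [
    {"translation": [0,0,0],"angular": [0,0,0],"gripper": 0.2},
    {"translation": [0,0,0],"angular": [0,0,0],"gripper": 0.2}
  ]
}}

```text
t: 45.02
tool_pos: [0.5819, -0.3462, 0.0896]
tool_rot: [2.175, 2.262, 0.001]
contact_force: [0.6, 0.8, 5.9]
opening: 0.0456
grip_force: 42.8
```

```bash
python3 go.py .581,-.3445,.16 .543,-.054,.16
python3 - <<'E'
from m import *
im=grab('top');P=cloud(im)
for k,X,zl in(('jar',(.537,.009,.128),.115),('mill',(.53,.073,.13),.11),('dish',(.610,-.02,.048),.038)):
    uv=proj(im,np.array(X))/.64;print(k,*rect(seed(im,P,uv,zl,.15 if zl>.1 else .056,16)))
E
```

```text
t 45.02 pos [ 0.5819 -0.3462  0.0896] az 2.26 tilt [ 0.003 -0.002] open 0.0456 q [-0.65  0.29  1.59  0.    1.26 -0.69]
[ 0.581  -0.3445  0.16  ] -> [ 0.04  -0.017 -1.759]
[ 0.543 -0.054  0.16 ] -> [ 7.294 -0.663 -0.018]
jar [533.7  11.5] [42.4 42.5] 0.0 292 127.6
mill [528.   74.4] [40.4 40.4] 0.1 258 122.3
dish [610.6 -20. ] [60.2 59.6] 8.2 151 46.9
```

Request:
{"api": "drive_tool", "payload": {
  "steps": [
    {"translation": [0,0,-0.4],"angular": [0,0,0],"gripper": 0.2},
    {"translation": [0,0,-0.8],"angular": [0,0,0],"gripper": 0.2},
    {"translation": [0,0,-0.6],"angular": [0,0,0],"gripper": 0.2},
    {"translation": [0.5,-0.05,0],"angular": [0,0,0],"gripper": 0.2},
    {"translation": [0.8,-0.07,0],"angular": [0,0,0],"gripper": 0.2},
    {"translation": [1,-0.09,0],"angular": [0,0,0],"gripper": 0.2},
    {"translation": [1,-0.09,0],"angular": [0,0,0],"gripper": 0.2},
    {"translation": [1,-0.09,0],"angular": [0,0,0],"gripper": 0.2}
  ]
}}

```text
t: 46.08
tool_pos: [0.5563, -0.1711, 0.1567]
tool_rot: [-2.174, -2.262, 0.001]
contact_force: [1.0, -0.1, -3.5]
opening: 0.0452
grip_force: 41.9
```

Request:
{"api": "drive_tool", "payload": {
  "steps": [
    {"translation": [1,-0.09,0],"angular": [0,0,0],"gripper": 0.2},
    {"translation": [0.9,-0.09,0],"angular": [0,0,0],"gripper": 0.2},
    {"translation": [0.7,-0.06,0],"angular": [0,0,0],"gripper": 0.2},
    {"translation": [0.37,-0.04,0],"angular": [0,0,0],"gripper": 0.2},
    {"translation": [0,0,0],"angular": [0,0,0],"gripper": 0.2},
    {"translation": [0,0,0.8],"angular": [0,0,0],"gripper": 0.2},
    {"translation": [0,0,0.6],"angular": [0,0,0],"gripper": 0.2},
    {"translation": [0,0,0],"angular": [0,0,0],"gripper": 0.2}
  ]
}}

```text
t: 47.08
tool_pos: [0.5404, -0.0563, 0.1004]
tool_rot: [-2.175, -2.26, 0.005]
contact_force: [-0.1, -0.3, -3.9]
opening: 0.0456
grip_force: 42.0
```

Request:
{"api": "drive_tool", "payload": {
  "steps": [
    {"translation": [0,0,0],"angular": [0,0,0],"gripper": 0.2},
    {"translation": [0,0,0],"angular": [0,0,0],"gripper": 0.2}
  ]
}}

```text
t: 47.32
tool_pos: [0.5437, -0.0565, 0.105]
tool_rot: [2.176, 2.262, 0.002]
contact_force: [1.1, -1.0, -3.5]
opening: 0.0457
grip_force: 42.0
```

```bash
python3 go.py .5425,-.0545,.0808
```

```text
t 47.33 pos [ 0.5437 -0.0565  0.105 ] az 2.23 tilt [ 0.003 -0.001] open 0.0457 q [-0.24 -0.02  1.91 -0.    1.25 -0.28]
[ 0.5425 -0.0545  0.0808] -> [ 0.051 -0.029  0.606]
```

Request:
{"api": "drive_tool", "payload": {
  "steps": [
    {"translation": [0.04,0,0.3],"angular": [0,0,0],"gripper": 0.2},
    {"translation": [0,0,0.27],"angular": [0,0,0],"gripper": 0.2},
    {"translation": [0,0,0],"angular": [0,0,0],"gripper": 0.2},
    {"translation": [0,0,0],"angular": [0,0,0],"gripper": 0.2}
  ]
}}

```text
t: 47.82
tool_pos: [0.5425, -0.0542, 0.0802]
tool_rot: [2.177, 2.265, 0.0]
contact_force: [1.5, 0.4, -4.5]
opening: 0.0453
grip_force: 41.6
```

Request:
{"api": "drive_tool", "payload": {
  "steps": [
    {"translation": [0,0,0],"angular": [0,0,0],"gripper": 0.65},
    {"translation": [0,0,0],"angular": [0,0,0],"gripper": 1},
    {"translation": [0,0,0],"angular": [0,0,0],"gripper": 1},
    {"translation": [0,0,0],"angular": [0,0,0],"gripper": 1},
    {"translation": [0,0,-1],"angular": [0,0,0],"gripper": 1},
    {"translation": [0,0,-1],"angular": [0,0,0],"gripper": 1},
    {"translation": [0,0,-1],"angular": [0,0,0],"gripper": 1},
    {"translation": [0,0,0],"angular": [0,0,0],"gripper": 1}
  ]
}}

```text
t: 48.82
tool_pos: [0.5449, -0.0549, 0.2054]
tool_rot: [2.172, 2.259, 0.007]
contact_force: [-0.5, -0.8, -0.9]
opening: 0.0856
grip_force: 0.0
```

Request:
{"api": "drive_tool", "payload": {
  "steps": [
    {"translation": [-1,0,0],"angular": [0,0,0],"gripper": 1},
    {"translation": [-1,0,0],"angular": [0,0,0],"gripper": 1},
    {"translation": [-1,0,0],"angular": [0,0,0],"gripper": 1},
    {"translation": [-1,0,0],"angular": [0,0,0],"gripper": 1},
    {"translation": [-1,0,0],"angular": [0,0,0],"gripper": 1},
    {"translation": [0,0,0],"angular": [0,0,0],"gripper": 1},
    {"translation": [0,0,0],"angular": [0,0,0],"gripper": 1}
  ]
}}

```text
t: 49.7
tool_pos: [0.5499, -0.2535, 0.1994]
tool_rot: [-2.176, -2.263, 0.0]
contact_force: [-0.1, -0.2, 0.2]
opening: 0.0853
grip_force: 0.0
```

Run:
```python
from m import *
im=grab('top');P=cloud(im)
for k,X,zl in(('can',(.542,-.0535,.122),.11),('jar',(.537,.009,.128),.115),('mill',(.53,.073,.13),.11),('dish',(.610,-.02,.048),.038),('ram',(.4905,.2957,.05),.038)):
    uv=proj(im,np.array(X))/.64;print(k,*rect(seed(im,P,uv,zl,.15 if zl>.1 else .056,16)))
cv2.imwrite('pics/end.png',im['color'][...,::-1])
```

```text
can [540.6 -53. ] [45.6 43.2] 0.0 341 121.7
jar [533.7  11.4] [42.4 42.4] 0.4 293 127.5
mill [527.9  74.4] [40.3 40.4] 0.1 258 122.4
dish [610.6 -20. ] [60.4 59.6] 8.2 152 46.8
ram [489.5 295.7] [60.2 59.9] 63.7 166 48.8
```

View pics/end.png

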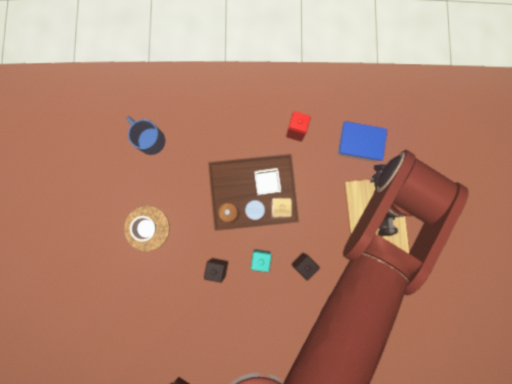

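The mill (228,212), jar (255,210) and canister (282,207) are back within about 4 mm of their starting points. The ramekin (143,229) is centred on the trivet, and the dish, mug and box haven't moved. I'm handing it in.

```bash
python3 -c "
from station import ctrl
print(ctrl.finish_job())"
```

```text
the job is handed in; nothing more can be done
None
```

The job is handed in, with no verdict returned: the ramekin stands centred on the trivet, and the jar, canister and mill are back within about 4 mm of where they started, by my last camera check at about 50 s of the 144 s allowed.

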